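# Turn a trolley wheel on its stand until the valve is at the top

### The arm

A 6-joint arm with a two-finger parallel gripper is mounted at the origin on the work surface. World frame = base frame: x ahead of the robot, y to its left, z up, the work surface at z = 0. Lengths are in m, angles in rad, forces in N, time in s.
With the tool pointing down it reaches from about 0.35 to 1 m from the base axis. Payload 7.1 kg.
Tool frame: the origin (TCP) lies at the very end of the fingers, on their centre line; the grasp point (between the pads) lies 19 mm behind it; z points along the fingers, y is the direction in which the jaws open and shut (so a half turn about z gives the same grasp; the last joint's range is limited). The gripper opens to 85 mm and grips with 20 to 120 N. Pads are 22 mm wide; open, the fingers measure 114 mm over their backs; the gripper's body (76 mm by 85 mm) begins 54 mm behind the grasp point. The pads swing forward as they close: fully open they stand 13 mm farther back than shut.
Start: joints at [-1.223, 0.423, 1.63, -0, 1.089, -0.019], TCP at [0.224, -0.583, 0.231] pointing down, gripper open.
Joint ranges: [-3, 3], [-0.9, 2.11], [0.09, 2.58], [-1.31, 4.45], [0.11, 2.69], [-2.54, 2.54]. Speed limits (rad/s): [2.39, 2.39, 3.01, 3.14, 3.14, 3.14].

### API

Orientations are given as a rotation vector (axis times angle).
In Python, from plant import r gives the robot as it stands.
- The arm moves only by the tool arm_command, never from a script. Its argument "motion" is a list of rows, each an object of numbers: "claw": the opening, from -1 (shut) to 1 (fully open); "tx", "ty", "tz": the shift along the tool's x, y, z in cm; "rx", "ry", "rz": the turn, a rotation vector about the tool's x, y, z in rad. A call has exactly 10 rows; each row is the pose to reach, as a shift and turn from the pose commanded when the call began, along the tool's axes at that moment; what a row does not reach only later rows make up. A row lasts 1/10 s, in which the tool goes at most 50 mm and 8.59 degrees, less where a joint would pass 70% of its speed; a pose out of reach is approached as far as the arm can. A call with a gripper value outside its range is refused whole. The fingers move at their own pace and stop on an object; "grip_force" is the grip in N (left out, the last holds). Time passes only in rows, so rows that repeat a pose let the fingers close, or fill a call up. It gives the time, the measured TCP pose, the force and the opening at its end, in the units of the state.
- r.observe(): the state, without advancing time (a new reading comes with each control period).
- r.camera(name): name is "scene" or "top" or "wrist"; returns (picture, depth): 400x640x3 uint8, red, green, blue; 400x640 float32, m along the optical axis (not along the pixel's ray), 0 where there is no reading.
- r.camera_model(name): a dict with "fx", "fy", "cx", "cy" (pixels), "k1" (the pictures are not rectified: a ray, as slopes to the right and down, at radius r is drawn at 1 + k1 r^2 times it, then the intrinsics apply), "R" (3x3) and "t" (3): a world point X has camera coordinates R X + t. Camera axes: x right, y down, z forward; pixel columns grow to the right and rows downward; lengths in m; the calibration is good to about 2 mm. A picture is of the moment at which its call begins: read the wrist's pose just before it. camera_model takes no time and is no camera call; for the wrist camera it gives the pose at the moment of the call.
- r.finish_job(): hands the job in, once; it reports no verdict.
The state is a dict: "time_s": time; "joints": joint angles; "dq": joint speeds; "tau": joint torques, N m; "position": TCP position; "orientation": TCP orientation; "wrist_force": force on the tool from outside, world axes, zero at the start; "ft_torque": the same for the moment, N m; "grip_width": opening from 0.0 (shut) to 1.0 (fully open).
Only numpy, scipy, OpenCV 4.12 (cv2) and the standard library are available. Lean on these libraries where they do the work, as an engineer would, in place of code of your own. Each camera call takes 0.05 s, during which the arm holds its last target. There are 200 camera calls.

### The job

The workshop trolley's wheel sits on a sloping stand with its valve (the yellow-capped stem on the rim) somewhere near the bottom; turn the wheel, either way round, by pushing its blue spokes one after another with your fingertips, until the valve is at the very top of the slope, straight above the hub, ready for the tyre gauge. Push gently and steadily rather than spinning it, do not press on the tyre or the valve, and leave everything else on the bench where it lies. Finish with the wheel at rest and your hand clear of it.

Things in the scene. Friction and masses are not known exactly. Their poses are not given: they have to be found in the camera images.
- wheel (a joint): Turning angle of the wheel, rad: 0 with the valve at the lowest point of the slope; +pi or -pi puts it at the very top. It grows anticlockwise as seen looking at the wheel's open face. A stiff hub (about 0.25 N m, so 4 N on a spoke 60 mm out) keeps the wheel where it is left. It turns past a full turn either way.
- hub (a point): Point on the wheel's axis in the middle plane of the spokes, 6 mm from the wheel's centre, about 145 mm above the bench. Turns with the wheel: z is the axle, out of the open face; x points from the hub towards the valve. The wheel leans: its axle is tilted 0.70 rad (40 degrees) from vertical towards the stand's +x.
- stand: Grey wheel stand bolted to the bench. Origin: underside of its base plate, 140 mm below the wheel's centre. x: the level direction in which the wheel's open face looks, away from the robot; the wheel is lowest at +x, highest at -x; z up. Base plate 295 x 220 x 14 mm, x = -85 to +210 mm. A 30 mm post rises at x = -60 mm to the axle behind the hub; otherwise open behind the spokes.
- valve_tip (a point): Hub-side end of the valve's yellow cap, in the middle plane of the spokes within 2 mm, 55 mm from the axis. The valve lies along the radius, midway between two spokes.
- spokes: Blue wheel centre: hub 48 mm across, 20 mm proud of the spokes' middle plane (20 mm axle end 28 mm proud); rim 174 mm inside; five radial spokes at 36, 108, 180, 252 and 324 degrees from the valve, 13 mm wide, 10 mm thick, open between them from 24 to 87 mm radius. Origin at the wheel's centre, 6 mm behind the spokes' middle plane; axes as point hub.
- tyre: Black round-section tyre, 262 mm outer diameter, 42 mm thick, inner edge against the rim; it stands 15 mm proud of the spokes' middle plane on the open face. Not to be pressed. Origin at the wheel's centre.
- valve: Valve stem on the rim, 15 mm diameter with a yellow cap, reaching inwards from the rim to 55 mm radius. Not to be pressed. Origin at the wheel's centre, its x axis points along the valve.
- tape: Bystander: yellow roll of tape lying flat, 100 mm diameter, 25 mm high. Origin under its centre.
- abrasive_roll: Bystander: orange abrasive roll standing upright, 90 mm diameter, 110 mm high. Origin under its centre.
- tin: Bystander: tin, 74 mm diameter, 100 mm high. Origin under its centre.
- sanding_block: Bystander: cork sanding block 110 x 65 x 30 mm. Origin under its centre.
- discs: Bystander: stack of three pink sanding discs, 125 mm diameter, 12 mm high. Origin under its centre.
- marker: Bystander: marker pen lying on the bench, 130 mm long, 14 mm thick. Origin under its middle.
- gauge: Bystander: small round tyre gauge with a brass nozzle, 82 mm long, 17 mm high, lying on the stand's base plate beyond the low side of the wheel. Origin under the dial.

How it is judged:
At the end, for the whole second after the job is handed in: The valve is at the top of the slope: its tip within 9 mm to either side of the upright plane through the axle (the wheel within about 9 degrees), above the hub, and the wheel at rest (y of valve_tip in the frame of stand between -0.009 and 0.009 m and z of valve_tip in the frame of stand above 0.16 m and velocity of joint wheel between -0.05 and 0.05 rad/s); the robot touches nothing.
It fails at once if the tyre is pressed with more than 5 N (contact force between the arm and tyre above 5 N).
It fails at once if the valve is pressed with more than 3 N (contact force between the arm and valve above 3 N).
It fails at once if the spokes, rim or hub are pushed with more than 40 N (contact force between the arm and spokes above 40 N).
It fails at once if the wheel is spun faster than 3 rad/s (velocity of joint wheel above 3 rad/s or velocity of joint wheel below -3 rad/s).
It fails at once if a bystander is moved by more than 15 mm or lifted (distance of any of tape, abrasive_roll, tin, sanding_block, discs, marker, gauge from where it was at the start of the episode above 0.015 m).
It also fails if it takes over 64 s, if anything falls off the work surface, if the arm or the gripper's body presses on something with over 40 N, if the wrist force passes 120 N, or if a joint passes its speed limit or range.

## Working session

There is one attempt and no reset: what is moved stays moved. The work goes in short steps, Python scripts to look and compute and a tool call to move; the robot and the scene stay as the last step left them, time stands still between calls to the robot, and variables do not carry over. Pictures are saved under pics/ and viewed, about 8 in all and at most 12, crops included, and the job is handed in when it is done.

Besides the shell and the picture viewer there is one more tool, called as a command line: name --argument value ..., lists and objects as JSON in quotes. arm_command: Moves the arm, as the interface text tells. Its arguments: {"type":"object","properties":{"motion":{"type":"array","items":{"type":"object","properties":{"claw":{"type":"number"},"tx":{"type":"number"},"ty":{"type":"number"},"tz":{"type":"number"},"rx":{"type":"number"},"ry":{"type":"number"},"rz":{"type":"number"}}}},"grip_force":{"type":"number"}},"required":["motion"]}

```bash
mkdir -p pics; ls; python3 - <<'E'
from plant import r
import cv2,numpy as np
s=r.observe(); print(s)
for n in ("scene","top"):
    p,d=r.camera(n); m=r.camera_model(n); print(n,m)
    cv2.imwrite(f"pics/{n}0.png",p[:,:,::-1]); np.savez(f"pics/{n}0.npz",p=p,d=d,**{k:np.array(v) for k,v in m.items()})
E
```

```text
pics
{'time_s': 0.0, 'joints': array([-1.22298771e+00,  4.23880147e-01,  1.63069756e+00, -2.61907313e-05,
        1.08859341e+00, -1.90146229e-02]), 'dq': array([ 6.16548318e-04, -1.75768870e-04,  9.92686216e-04,  3.94294039e-04,
        3.86403947e-04, -1.12595339e-05]), 'tau': array([ 1.24406008e-03, -5.57380056e+01, -2.81743616e+01,  2.57687282e-05,
        7.32661370e-03,  1.06792825e-05]), 'position': array([ 0.22397811, -0.58289698,  0.23051818]), 'orientation': array([-3.08736847e+00, -5.72714911e-01,  4.41503106e-04]), 'wrist_force': array([ 0.03785679, -0.12794155, -0.16667571]), 'ft_torque': array([ 0.00738155,  0.00146714, -0.04017429]), 'grip_width': 1.0034299337842227}
scene {'fx': 374.1924113464139, 'fy': 374.1924113464139, 'cx': 314.44894927808315, 'cy': 197.89870419504064, 'k1': -0.0060150370678074385, 'R': array([[-0.84134097,  0.54044267, -0.00819133],
       [ 0.41718392,  0.63967144, -0.64558347],
       [-0.3436611 , -0.54657311, -0.76364578]]), 't': array([ 0.45831985, -0.1313953 ,  1.23577131])}
top {'fx': 479.847895328642, 'fy': 479.847895328642, 'cx': 327.1613433290141, 'cy': 198.01703439532858, 'k1': -0.13317513249124838, 'R': array([[ 0.00390715, -0.99997966, -0.00504057],
       [-0.9825707 , -0.00290224, -0.18586663],
       [ 0.18584822,  0.00567893, -0.98256205]]), 't': array([0.0050599 , 0.55987392, 1.49923141])}
```

View pics/scene0.png

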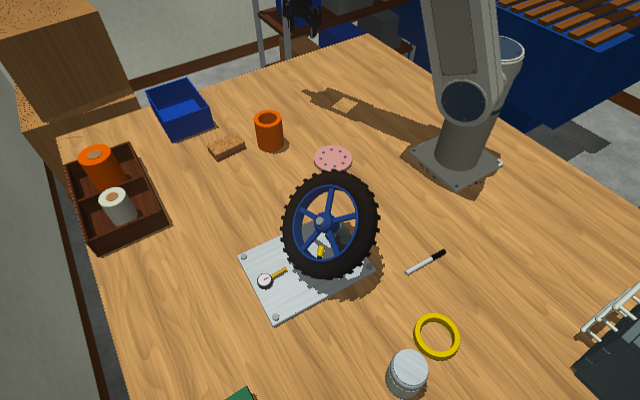

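View pics/top0.png

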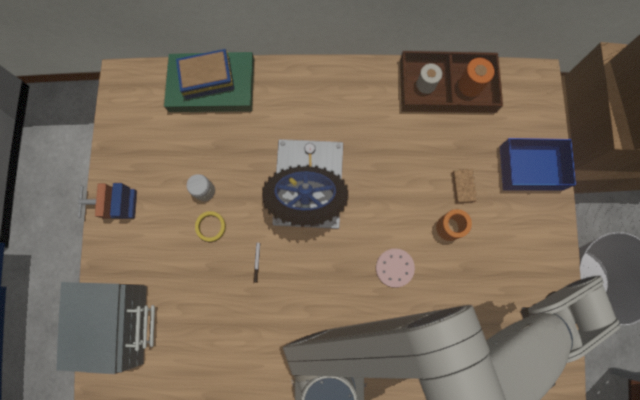

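The scene picture shows the wheel facing away from the robot, its hub at about (322,222), with the valve cap at about (321,251) near the bottom. The top view shows the hub at about (305,190) and the cap at (293,182). The gauge lies on the plate at (310,150). Next I'll fit the wheel's pose from the depth images.

```bash
cat > h.py <<'E'
import numpy as np, cv2
from scipy.optimize import minimize
def deproj(m,u,v,d):
    K=np.array([[m['fx'],0,m['cx']],[0,m['fy'],m['cy']],[0,0,1.]],float)
    q=cv2.undistortPoints(np.stack([u,v],1).astype(float)[:,None],K,np.array([float(m['k1']),0,0,0]))[:,0]
    X=np.c_[q*d[:,None],d]
    return (X-np.array(m['t']))@np.array(m['R'])
def project(m,X):
    K=np.array([[m['fx'],0,m['cx']],[0,m['fy'],m['cy']],[0,0,1.]],float)
    return cv2.projectPoints(np.asarray(X,float).reshape(-1,1,3),cv2.Rodrigues(np.array(m['R']))[0],np.array(m['t'],float),K,np.array([float(m['k1']),0,0,0]))[0][:,0]
def masks(p):
    h=cv2.cvtColor(np.ascontiguousarray(p),cv2.COLOR_RGB2HSV); H,S,V=h[...,0],h[...,1],h[...,2]
    return (H>105)&(H<130)&(S>110)&(V>35),(H>22)&(H<34)&(S>150)&(V>90)
def pts(m,p,d,mask,c,rad):
    v,u=np.nonzero(mask&(d>0)); X=deproj(m,u,v,d[v,u])
    return X[np.linalg.norm(X-c,axis=1)<rad]
def wf(yaw,tilt=0.70):
    c,s=np.cos(yaw),np.sin(yaw); Rz=np.array([[c,-s,0],[s,c,0],[0,0,1]])
    ct,st=np.cos(tilt),np.sin(tilt)
    # columns: ex = down-slope, ey = axle x ex, ez = axle ; angle 0 at down-slope
    return Rz@np.array([[ct,0,st],[0,1,0],[-st,0,ct]])
def local(X,q): return (X-q[:3])@wf(q[3])
def cost(q,X):
    L=local(X,q); r=np.hypot(L[:,0],L[:,1]); a=np.arctan2(L[:,1],L[:,0])-q[4]
    k=2*np.pi/5; da=(a-np.pi/5+k/2)%k-k/2
    sp=(r>.03)&(r<.085)
    e=np.where(r<.024,0,np.where(r<.087,np.maximum(0,np.abs(r*np.sin(da))-.0055),np.maximum(0,r-.090)))
    # spoke face at z=+5 mm (points seen on faces and flanks)
    ez=np.where(sp,np.maximum(0,np.abs(L[:,2]-.0)-.005),0)
    return np.minimum(e,.02).mean()*1e3+np.minimum(ez,.02).mean()*1e3+.15*1e3*np.median(np.abs(L[sp,2]-.004)) if sp.sum()>20 else 99
E
python3 - <<'E'
from h import *
D=[]
for n in("scene","top"):
    z=dict(np.load(f"pics/{n}0.npz")); 
    # rough hub
    v,u,=(222,322) if n=="scene" else (190,305)
    c=deproj(z,np.array([u]),np.array([v]),np.array([z['d'][v,u]]))[0]; print(n,'hub px',c.round(4))
    b,y=masks(z['p']); B=pts(z,z['p'],z['d'],b,c,.11);Y=pts(z,z['p'],z['d'],y,c,.1)
    print(len(B),len(Y),B.mean(0),Y.mean(0) if len(Y) else '')
    # plate corners yaw: 
    D.append((c,B,Y))
for sel in ([0],[1],[0,1]):
    B=np.vstack([D[i][1] for i in sel]);Y=np.vstack([D[i][2] for i in sel]);c0=D[sel[0]][0]-.024*wf(0)[:,2]
    best=None
    for yaw in(-.2,0,.2):
      L=local(Y,[*c0,yaw]); th=np.arctan2(L[:,1],L[:,0]).mean()
      q=minimize(cost,[*c0,yaw,th],args=(B,),method='Nelder-Mead',options=dict(maxiter=3000,initial_simplex=np.array([*c0,yaw,th])+np.vstack([np.zeros(5),np.diag([.01,.01,.01,.1,.15])])))
      if best is None or q.fun<best.fun: best=q
    L=local(Y,best.x); print(sel,best.fun,best.x.round(4),'valve ang',np.arctan2(L[:,1],L[:,0]).mean(),L.mean(0))
E
```

```text
scene hub px [0.5774 0.0856 0.1684]
1930 65 [0.57092035 0.0703857  0.14350335] [0.60461058 0.11915553 0.11459876]
top hub px [0.5623 0.0729 0.1677]Traceback (most recent call last):
  File "<stdin>", line 8, in <module>
  File "h.py", line 15, in pts
    v,u=np.nonzero(mask&(d>0)); X=deproj(m,u,v,d[v,u])
                                  ~~~~~~^^^^^^^^^^^^^^
  File "h.py", line 5, in deproj
    q=cv2.undistortPoints(np.stack([u,v],1).astype(float)[:,None],K,np.array([float(m['k1']),0,0,0]))[:,0]
      ~~~~~~~~~~~~~~~~~~~^^^^^^^^^^^^^^^^^^^^^^^^^^^^^^^^^^^^^^^^^^^^^^^^^^^^^^^^^^^^^^^^^^^^^^^^^^^^
cv2.error: OpenCV(4.12.0) /io/opencv/modules/calib3d/src/undistort.dispatch.cpp:347: error: (-215:Assertion failed) CV_IS_MAT(_src) && CV_IS_MAT(_dst) && (_src->rows == 1 || _src->cols == 1) && (_dst->rows == 1 || _dst->cols == 1) && _src->cols + _src->rows - 1 == _dst->rows + _dst->cols - 1 && (CV_MAT_TYPE(_src->type) == CV_32FC2 || CV_MAT_TYPE(_src->type) == CV_64FC2) && (CV_MAT_TYPE(_dst->type) == CV_32FC2 || CV_MAT_TYPE(_dst->type) == CV_64FC2) in function 'cvUndistortPointsInternal'
```

```bash
python3 - <<'E'
from h import *
# plate corners from top view: grey bright region -> minAreaRect at z=.014
z=dict(np.load("pics/top0.npz")); p=z['p']
v,u=np.mgrid[130:235,270:350]; v=v.ravel();u=u.ravel()
X=deproj(z,u,v,z['d'][v,u]); c=p[v,u].astype(int)
m=(abs(X[:,2]-.014)<.006)&(c.max(1)-c.min(1)<25)&(c.mean(1)>120)
X=X[m]; print(len(X),X.min(0),X.max(0)); r=cv2.minAreaRect((X[:,:2]*1000).astype(np.float32)); print(r)
E
```

```text
1647 [ 0.46988232 -0.04250072  0.00800296] [0.76897631 0.17777741 0.01995996]
((620.4915161132812, 71.5743637084961), (219.87477111816406, 293.25537109375), 87.30049896240234)
```

```bash
sed -i 's/    v,u=np.nonzero(mask&(d>0)); X/    v,u=np.nonzero(mask\&(d>0))\n    if len(u)==0: return np.zeros((0,3))\n    X/; s/(V>90)/(V>60)/' h.py
cat > fit.py <<'E'
from h import *
Q0=np.array([.562,.0745,.1446,-.047])
def fit(D):
    B=np.vstack([d[0] for d in D]);Y=np.vstack([d[1] for d in D])
    L=local(Y,Q0); print('yellow n',len(Y)); L=L[(np.hypot(L[:,0],L[:,1])<.1)&(np.abs(L[:,2])<.025)]
    th=np.arctan2(L[:,1].mean(),L[:,0].mean()); x0=np.array([*Q0,th])
    q=minimize(cost,x0,args=(B,),method='Nelder-Mead',options=dict(maxiter=4000,initial_simplex=x0+np.vstack([np.zeros(5),np.diag([.006,.006,.006,.05,.1])])))
    print('fun',q.fun.round(3),'hub,yaw,theta',q.x.round(4),'cap ang',th.round(3),'cap r,z',np.hypot(L[:,0],L[:,1]).mean().round(4),L[:,2].mean().round(4))
    return q.x
def snap(m,p,d):
    b,y=masks(p); return pts(m,p,d,b,Q0[:3],.105),pts(m,p,d,y,Q0[:3],.095)
if __name__=="__main__":
    D=[snap(z,z['p'],z['d']) for z in (dict(np.load(f"pics/{n}0.npz")) for n in("scene","top"))]
    fit(D[:1])
    try: fit(D[1:])
    except Exception as e: print(e)
    fit(D)
E
python3 fit.py
```

```text
yellow n 66
fun 0.992 hub,yaw,theta [ 0.5616  0.0779  0.1472 -0.0518  0.6805] cap ang 0.747 cap r,z 0.0689 0.0031
yellow n 0
fun 99.0 hub,yaw,theta [ 0.562   0.0745  0.1446 -0.047      nan] cap ang nan cap r,z nan nan
yellow n 66
fun 0.989 hub,yaw,theta [ 0.5616  0.0779  0.1472 -0.0513  0.6781] cap ang 0.747 cap r,z 0.0689 0.0031fit.py:6: RuntimeWarning: Mean of empty slice.
  th=np.arctan2(L[:,1].mean(),L[:,0].mean()); x0=np.array([*Q0,th])
  ret = ret.dtype.type(ret / rcount)
fit.py:8: RuntimeWarning: Mean of empty slice.
  print('fun',q.fun.round(3),'hub,yaw,theta',q.x.round(4),'cap ang',th.round(3),'cap r,z',np.hypot(L[:,0],L[:,1]).mean().round(4),L[:,2].mean().round(4))
```

```bash
cat > go.py <<'E'
import sys
from h import *
from scipy.spatial.transform import Rotation as R
from plant import r
Q=np.array([.5615,.076,.146,-.050])   # hub, yaw
def target(x,y,h): # wheel-frame point (x downslope,y left,h above the spoke plane), m
    W=wf(Q[3]); return Q[:3]+W@np.array([x,y,h]), R.from_matrix(np.c_[W[:,1],W[:,0],-W[:,2]])
def rel(p,Rt):
    s=r.observe(); R0=R.from_rotvec(s['orientation'])
    return (R0.inv().apply(p-s['position'])*100).round(2),(R0.inv()*Rt).as_rotvec().round(4)
def where():
    s=r.observe(); L=(s['position']-Q[:3])@wf(Q[3]); 
    print('t',round(s['time_s'],2),'wheel-frame mm',(L*1000).round(1),'r,ang',(np.hypot(L[0],L[1])*1000).round(1),np.degrees(np.arctan2(L[1],L[0])).round(1),'F',s['wrist_force'].round(1),'j',s['joints'].round(2))
E
python3 - <<'E'
from go import *
where()
p,Rt=target(0,0,.20); print(p, rel(p,Rt))
E
```

```text
t 0.1 wheel-frame mm [-287.1 -675.  -131.2] r,ang 733.5 -113.0 F [ 0.9 -0.4  0.2] j [-1.22  0.42  1.63  0.    1.09 -0.02]
[0.69018252 0.06956051 0.29896844] (array([ 66.92, -44.2 ,  -6.77]), array([ 0.6181, -0.4039, -1.104 ]))
```

arm_command --motion '[{"tz": -5,"claw": -1},{"tz": -10,"claw": -1},{"tz": -15,"claw": -1},{"tx": 4,"ty": -3,"tz": -15,"rx": 0.06,"ry": -0.04,"rz": -0.11,"claw": -1},{"tx": 8,"ty": -5.5,"tz": -15,"rx": 0.12,"ry": -0.08,"rz": -0.22,"claw": -1},{"tx": 12,"ty": -8,"tz": -15,"rx": 0.18,"ry": -0.12,"rz": -0.33,"claw": -1},{"tx": 16,"ty": -10.6,"tz": -15,"rx": 0.24,"ry": -0.155,"rz": -0.43,"claw": -1},{"tx": 20,"ty": -13.2,"tz": -15,"rx": 0.3,"ry": -0.19,"rz": -0.53,"claw": -1},{"tx": 24,"ty": -15.8,"tz": -15,"rx": 0.35,"ry": -0.23,"rz": -0.63,"claw": -1},{"tx": 28,"ty": -18.5,"tz": -15,"rx": 0.41,"ry": -0.27,"rz": -0.73,"claw": -1}]'

```text
invalid input at $.motion[0]: expected keys claw, tx, ty, tz, rx, ry, rz
```

```bash
python3 - <<'E'
from go import *
where(); print(r.observe()['position'])
for h in(.28,.2):
    p,Rt=target(0,0,h); print(p, rel(p,Rt))
E
```

```text
t 0.1 wheel-frame mm [-287.1 -675.  -131.2] r,ang 733.5 -113.0 F [ 0.9 -0.4  0.2] j [-1.22  0.42  1.63  0.    1.09 -0.02]
[ 0.22399334 -0.58294705  0.23061255]
[0.74165552 0.06698471 0.36015581] (array([ 71.63, -42.12, -12.89]), array([ 0.6181, -0.4039, -1.104 ]))
[0.69018252 0.06956051 0.29896844] (array([ 66.92, -44.2 ,  -6.77]), array([ 0.6181, -0.4039, -1.104 ]))
```

All seven keys are required in each row.

arm_command --motion '[{"tx": 0,"ty": 0,"tz": -5,"rx": 0,"ry": 0,"rz": 0,"claw": -1},{"tx": 0,"ty": 0,"tz": -10,"rx": 0,"ry": 0,"rz": 0,"claw": -1},{"tx": 0,"ty": 0,"tz": -15,"rx": 0,"ry": 0,"rz": 0,"claw": -1},{"tx": 4,"ty": -3,"tz": -15,"rx": 0.06,"ry": -0.04,"rz": -0.11,"claw": -1},{"tx": 8,"ty": -5.5,"tz": -15,"rx": 0.12,"ry": -0.08,"rz": -0.22,"claw": -1},{"tx": 12,"ty": -8,"tz": -15,"rx": 0.18,"ry": -0.12,"rz": -0.33,"claw": -1},{"tx": 16,"ty": -10.6,"tz": -15,"rx": 0.24,"ry": -0.155,"rz": -0.43,"claw": -1},{"tx": 20,"ty": -13.2,"tz": -15,"rx": 0.3,"ry": -0.19,"rz": -0.53,"claw": -1},{"tx": 24,"ty": -15.8,"tz": -15,"rx": 0.35,"ry": -0.23,"rz": -0.63,"claw": -1},{"tx": 28,"ty": -18.5,"tz": -15,"rx": 0.41,"ry": -0.27,"rz": -0.73,"claw": -1}]'

```text
time_s: 1.1
position: [0.4199, -0.3087, 0.3813]
orientation: [-2.338, -1.458, 0.47]
wrist_force: [1.1, -1.3, 0.2]
grip_width: 0.0
```

```bash
python3 - <<'E'
from go import *
where(); print(r.observe()['position'])
for h in(.25,.2):
    p,Rt=target(0,0,h); print(p, rel(p,Rt))
E
```

```text
t 1.1 wheel-frame mm [-245.  -391.3  101.3] r,ang 461.7 -122.1 F [ 1.1 -1.3  0.2] j [-0.57  0.36  1.45 -0.15  1.79 -0.11]
[ 0.41993328 -0.30871005  0.38132206]
[0.72235315 0.06795063 0.33721055] (array([47.08, 10.34, -5.43]), array([ 0.2053, -0.1324, -0.3714]))
[0.69018252 0.06956051 0.29896844] (array([46.25,  9.47, -0.58]), array([ 0.2053, -0.1324, -0.3714]))
```

arm_command --motion '[{"tx": 4.7,"ty": 0.9,"tz": -0.5,"rx": 0.03,"ry": -0.02,"rz": -0.06,"claw": -1},{"tx": 9.2,"ty": 1.9,"tz": -0.8,"rx": 0.06,"ry": -0.04,"rz": -0.11,"claw": -1},{"tx": 13.8,"ty": 2.8,"tz": -0.9,"rx": 0.09,"ry": -0.06,"rz": -0.17,"claw": -1},{"tx": 18.4,"ty": 3.8,"tz": -0.9,"rx": 0.12,"ry": -0.08,"rz": -0.22,"claw": -1},{"tx": 23,"ty": 4.7,"tz": -0.9,"rx": 0.15,"ry": -0.1,"rz": -0.27,"claw": -1},{"tx": 27.6,"ty": 5.7,"tz": -0.8,"rx": 0.17,"ry": -0.11,"rz": -0.32,"claw": -1},{"tx": 32.3,"ty": 6.6,"tz": -0.7,"rx": 0.2053,"ry": -0.1324,"rz": -0.3714,"claw": -1},{"tx": 37,"ty": 7.6,"tz": -0.6,"rx": 0.2053,"ry": -0.1324,"rz": -0.3714,"claw": -1},{"tx": 41.6,"ty": 8.5,"tz": -0.6,"rx": 0.2053,"ry": -0.1324,"rz": -0.3714,"claw": -1},{"tx": 46.25,"ty": 9.5,"tz": -0.6,"rx": 0.2053,"ry": -0.1324,"rz": -0.3714,"claw": -1}]'

```text
time_s: 2.1
position: [0.692, 0.0685, 0.2982]
orientation: [-1.859, -1.761, 0.643]
wrist_force: [1.0, -0.9, -0.5]
grip_width: -0.001
```

```bash
python3 - <<'E'
from go import *
from fit import fit,snap
where(); print(r.observe()['position'])
p,Rt=target(0,0,.2); print(rel(p,Rt))
m=r.camera_model("wrist"); p,d=r.camera("wrist"); cv2.imwrite("pics/w1.png",p[:,:,::-1]); print((d>0).mean(),d.min(),np.median(d))
S=snap(m,p,d); print(len(S[0]),len(S[1]))
try: fit([S])
except Exception as e: print(e)
E
```

```text
t 2.1 wheel-frame mm [  2.   -1.  200.6] r,ang 2.2 -26.5 F [ 1.  -0.9 -0.5] j [0.05 0.85 0.89 0.08 2.1  0.12]
[0.69201027 0.06849393 0.29816372]
(array([ 0.1 , -0.2 ,  0.06]), array([ 0.0011, -0.0014, -0.0035]))
0.99605859375 0.0 0.36542788
4702 81
yellow n 81
fun 1.377 hub,yaw,theta [ 0.564   0.0779  0.1453 -0.0459  0.674 ] cap ang 0.713 cap r,z 0.0743 0.0046
```

View pics/w1.png

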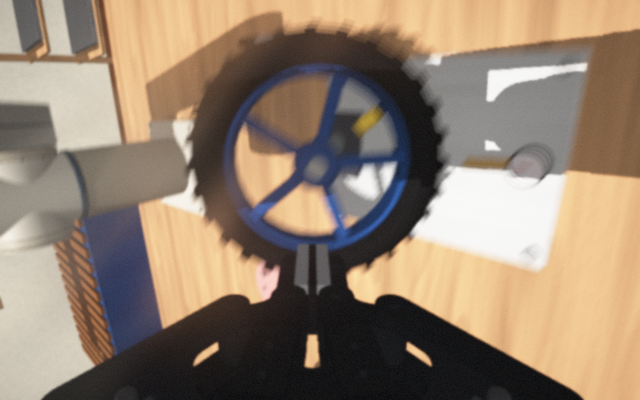

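The wrist view shows the hub at (317,167), the valve cap at (370,120) and the shut fingertips at (313,250). The cap sits about 40° anticlockwise from the bottom, which agrees with the fit. I'll turn it +140° by following one arc behind the spoke at 148°.

```bash
sed -i 's/^Q=.*/Q=np.array([.563,.0775,.146,-.048])/' go.py; python3 - <<'E'
from go import *
a=np.radians(112); 
for h in (.04,-.009):
    p,Rt=target(.058*np.cos(a),.058*np.sin(a),h); print(p,rel(p,Rt))
E
```

```text
[0.57472059 0.13077565 0.19059072] (array([ 4.99, -2.59, 15.8 ]), array([-0.    , -0.0017,  0.0002]))
[0.54319028 0.13229027 0.15311346] (array([ 4.98, -2.59, 20.7 ]), array([-0.    , -0.0017,  0.0002]))
```

arm_command --motion '[{"tx": 1,"ty": -0.5,"tz": 2.5,"rx": 0,"ry": 0,"rz": 0,"claw": -1},{"tx": 2,"ty": -1,"tz": 5,"rx": 0,"ry": 0,"rz": 0,"claw": -1},{"tx": 3,"ty": -1.5,"tz": 7.5,"rx": 0,"ry": 0,"rz": 0,"claw": -1},{"tx": 4,"ty": -2,"tz": 10,"rx": 0,"ry": 0,"rz": 0,"claw": -1},{"tx": 5,"ty": -2.6,"tz": 12,"rx": 0,"ry": 0,"rz": 0,"claw": -1},{"tx": 5,"ty": -2.6,"tz": 14,"rx": 0,"ry": 0,"rz": 0,"claw": -1},{"tx": 5,"ty": -2.6,"tz": 15,"rx": 0,"ry": 0,"rz": 0,"claw": -1},{"tx": 5,"ty": -2.6,"tz": 15.8,"rx": 0,"ry": 0,"rz": 0,"claw": -1},{"tx": 5,"ty": -2.6,"tz": 15.8,"rx": 0,"ry": 0,"rz": 0,"claw": -1},{"tx": 5,"ty": -2.6,"tz": 15.8,"rx": 0,"ry": 0,"rz": 0,"claw": -1}]'

```text
time_s: 3.15
position: [0.5735, 0.1229, 0.1951]
orientation: [-1.86, -1.762, 0.641]
wrist_force: [0.7, 0.1, -0.2]
grip_width: 0.003
```

```bash
python3 - <<'E'
from go import *
where()
m=r.camera_model("wrist"); p,d=r.camera("wrist"); cv2.imwrite("pics/w2.png",p[:,:,::-1])
p2,Rt=target(.058*np.cos(np.radians(112)),.058*np.sin(np.radians(112)),-.009); print(rel(p2,Rt))
E
```

```text
t 3.15 wheel-frame mm [-25.3  45.8  42.9] r,ang 52.3 118.9 F [ 0.7  0.1 -0.2] j [0.13 0.75 1.31 0.12 1.76 0.17]
(array([0.78, 0.33, 5.22]), array([ 0.0036, -0.0034, -0.0053]))
```

View pics/w2.png

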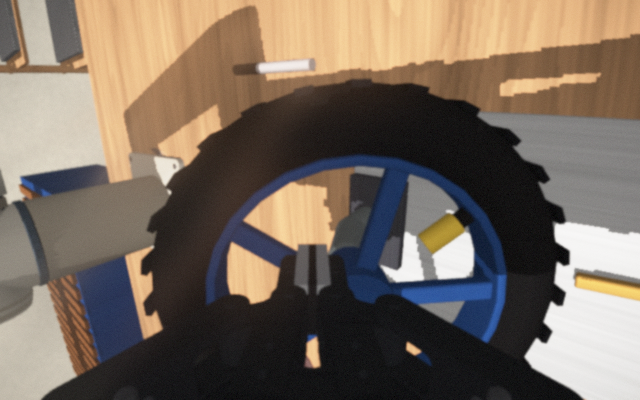

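The picture shows the fingertips at (313,260) above the gap between the spokes ending at (240,235) and (395,175). The cap is clear at (442,232). The measured pose lags the command, so I'll hold briefly and re-check.

arm_command --motion '[{"tx": 0,"ty": 0,"tz": 0,"rx": 0,"ry": 0,"rz": 0,"claw": -1},{"tx": 0,"ty": 0,"tz": 0,"rx": 0,"ry": 0,"rz": 0,"claw": -1},{"tx": 0,"ty": 0,"tz": 0,"rx": 0,"ry": 0,"rz": 0,"claw": -1},{"tx": 0,"ty": 0,"tz": 0,"rx": 0,"ry": 0,"rz": 0,"claw": -1},{"tx": 0,"ty": 0,"tz": 0,"rx": 0,"ry": 0,"rz": 0,"claw": -1},{"tx": 0,"ty": 0,"tz": 0,"rx": 0,"ry": 0,"rz": 0,"claw": -1},{"tx": 0,"ty": 0,"tz": 0,"rx": 0,"ry": 0,"rz": 0,"claw": -1},{"tx": 0,"ty": 0,"tz": 0,"rx": 0,"ry": 0,"rz": 0,"claw": -1},{"tx": 0,"ty": 0,"tz": 0,"rx": 0,"ry": 0,"rz": 0,"claw": -1},{"tx": 0,"ty": 0,"tz": 0,"rx": 0,"ry": 0,"rz": 0,"claw": -1}]'

```text
time_s: 4.2
position: [0.5728, 0.1231, 0.1948]
orientation: [-1.86, -1.762, 0.642]
wrist_force: [0.3, 0.4, -0.1]
grip_width: -0.001
```

```bash
python3 - <<'E'
from go import *
where()
p2,Rt=target(.058*np.cos(np.radians(112)),.058*np.sin(np.radians(112)),-.009); print(rel(p2,Rt))
E
```

```text
t 4.2 wheel-frame mm [-25.6  46.   42.2] r,ang 52.7 119.1 F [ 0.3  0.4 -0.1] j [0.13 0.75 1.31 0.12 1.76 0.17]
(array([0.76, 0.37, 5.13]), array([ 0.0023, -0.003 , -0.0051]))
```

arm_command --motion '[{"tx": 0.2,"ty": 0.1,"tz": 0.2,"rx": 0,"ry": 0,"rz": 0,"claw": -1},{"tx": 0.4,"ty": 0.2,"tz": 0.4,"rx": 0,"ry": 0,"rz": 0,"claw": -1},{"tx": 0.6,"ty": 0.3,"tz": 0.6,"rx": 0,"ry": 0,"rz": 0,"claw": -1},{"tx": 0.8,"ty": 0.4,"tz": 0.8,"rx": 0,"ry": 0,"rz": 0,"claw": -1},{"tx": 0.8,"ty": 0.4,"tz": 1.0,"rx": 0,"ry": 0,"rz": 0,"claw": -1},{"tx": 0.8,"ty": 0.4,"tz": 1.2,"rx": 0,"ry": 0,"rz": 0,"claw": -1},{"tx": 0.8,"ty": 0.4,"tz": 1.4,"rx": 0,"ry": 0,"rz": 0,"claw": -1},{"tx": 0.8,"ty": 0.4,"tz": 1.5,"rx": 0,"ry": 0,"rz": 0,"claw": -1},{"tx": 0.8,"ty": 0.4,"tz": 1.5,"rx": 0,"ry": 0,"rz": 0,"claw": -1},{"tx": 0.8,"ty": 0.4,"tz": 1.5,"rx": 0,"ry": 0,"rz": 0,"claw": -1}]'

```text
time_s: 5.2
position: [0.5667, 0.1314, 0.1808]
orientation: [-1.86, -1.762, 0.642]
wrist_force: [0.8, 0.3, -0.5]
grip_width: -0.0
```

```bash
python3 - <<'E'
from go import *
where()
p2,Rt=target(.058*np.cos(np.radians(112)),.058*np.sin(np.radians(112)),-.009); print(rel(p2,Rt))
E
```

```text
t 5.2 wheel-frame mm [-21.5  54.   27.3] r,ang 58.1 111.8 F [ 0.8  0.3 -0.5] j [0.14 0.76 1.33 0.13 1.73 0.17]
(array([-0.03, -0.03,  3.63]), array([ 0.0025, -0.003 , -0.0052]))
```

arm_command --motion '[{"tx": 0,"ty": 0,"tz": 0.5,"rx": 0,"ry": 0,"rz": 0,"claw": -1},{"tx": 0,"ty": 0,"tz": 1.0,"rx": 0,"ry": 0,"rz": 0,"claw": -1},{"tx": 0,"ty": 0,"tz": 1.5,"rx": 0,"ry": 0,"rz": 0,"claw": -1},{"tx": 0,"ty": 0,"tz": 2.0,"rx": 0,"ry": 0,"rz": 0,"claw": -1},{"tx": 0,"ty": 0,"tz": 2.4,"rx": 0,"ry": 0,"rz": 0,"claw": -1},{"tx": 0,"ty": 0,"tz": 2.8,"rx": 0,"ry": 0,"rz": 0,"claw": -1},{"tx": 0,"ty": 0,"tz": 3.2,"rx": 0,"ry": 0,"rz": 0,"claw": -1},{"tx": 0,"ty": 0,"tz": 3.6,"rx": 0,"ry": 0,"rz": 0,"claw": -1},{"tx": 0,"ty": 0,"tz": 3.6,"rx": 0,"ry": 0,"rz": 0,"claw": -1},{"tx": 0,"ty": 0,"tz": 3.6,"rx": 0,"ry": 0,"rz": 0,"claw": -1}]'

```text
time_s: 6.2
position: [0.5436, 0.1326, 0.1531]
orientation: [-1.86, -1.762, 0.642]
wrist_force: [0.9, -0.9, 0.2]
grip_width: 0.002
```

```bash
cat >> go.py <<'E'
def arc(a0,a1,n=10,rad=.058,h=-.009):
    for a in np.linspace(a0,a1,n+1)[1:]:
        a=np.radians(a); t,_=rel(*target(rad*np.cos(a),rad*np.sin(a),h)); print(dict(tx=t[0],ty=t[1],tz=t[2]))
E
python3 - <<'E'
from go import *
where(); arc(112,138)
E
```

```text
t 6.2 wheel-frame mm [-21.4  54.1  -8.7] r,ang 58.2 111.6 F [ 0.9 -0.9  0.2] j [0.15 0.76 1.4  0.13 1.66 0.17]
{'tx': np.float64(-0.14), 'ty': np.float64(-0.27), 'tz': np.float64(0.03)}
{'tx': np.float64(-0.26), 'ty': np.float64(-0.51), 'tz': np.float64(0.03)}
{'tx': np.float64(-0.38), 'ty': np.float64(-0.74), 'tz': np.float64(0.02)}
{'tx': np.float64(-0.52), 'ty': np.float64(-0.96), 'tz': np.float64(0.02)}
{'tx': np.float64(-0.67), 'ty': np.float64(-1.18), 'tz': np.float64(0.02)}
{'tx': np.float64(-0.83), 'ty': np.float64(-1.39), 'tz': np.float64(0.02)}
{'tx': np.float64(-0.99), 'ty': np.float64(-1.59), 'tz': np.float64(0.02)}
{'tx': np.float64(-1.17), 'ty': np.float64(-1.79), 'tz': np.float64(0.02)}
{'tx': np.float64(-1.35), 'ty': np.float64(-1.98), 'tz': np.float64(0.02)}
{'tx': np.float64(-1.54), 'ty': np.float64(-2.16), 'tz': np.float64(0.02)}
```

The fingers went in without contact. I'll start the arc.

arm_command --motion '[{"tx": -0.14,"ty": -0.27,"tz": 0,"rx": 0,"ry": 0,"rz": 0,"claw": -1},{"tx": -0.26,"ty": -0.51,"tz": 0,"rx": 0,"ry": 0,"rz": 0,"claw": -1},{"tx": -0.38,"ty": -0.74,"tz": 0,"rx": 0,"ry": 0,"rz": 0,"claw": -1},{"tx": -0.52,"ty": -0.96,"tz": 0,"rx": 0,"ry": 0,"rz": 0,"claw": -1},{"tx": -0.67,"ty": -1.18,"tz": 0,"rx": 0,"ry": 0,"rz": 0,"claw": -1},{"tx": -0.83,"ty": -1.39,"tz": 0,"rx": 0,"ry": 0,"rz": 0,"claw": -1},{"tx": -0.99,"ty": -1.59,"tz": 0,"rx": 0,"ry": 0,"rz": 0,"claw": -1},{"tx": -1.17,"ty": -1.79,"tz": 0,"rx": 0,"ry": 0,"rz": 0,"claw": -1},{"tx": -1.35,"ty": -1.98,"tz": 0,"rx": 0,"ry": 0,"rz": 0,"claw": -1},{"tx": -1.54,"ty": -2.16,"tz": 0,"rx": 0,"ry": 0,"rz": 0,"claw": -1}]'

```text
time_s: 7.2
position: [0.5265, 0.1182, 0.1669]
orientation: [-1.86, -1.762, 0.641]
wrist_force: [3.0, 2.4, -3.8]
grip_width: 0.002
```

```bash
python3 - <<'E'
from go import *
where(); arc(138,173)
from fit import fit,snap
D=[snap(r.camera_model("scene"),*r.camera("scene"))]; fit(D)
E
```

```text
t 7.2 wheel-frame mm [-42.9  38.9  -8.7] r,ang 57.9 137.8 F [ 3.   2.4 -3.8] j [0.13 0.72 1.45 0.12 1.66 0.15]
{'tx': np.float64(-0.28), 'ty': np.float64(-0.25), 'tz': np.float64(0.02)}
{'tx': np.float64(-0.57), 'ty': np.float64(-0.46), 'tz': np.float64(0.02)}
{'tx': np.float64(-0.87), 'ty': np.float64(-0.65), 'tz': np.float64(0.02)}
{'tx': np.float64(-1.17), 'ty': np.float64(-0.83), 'tz': np.float64(0.02)}
{'tx': np.float64(-1.49), 'ty': np.float64(-0.98), 'tz': np.float64(0.02)}
{'tx': np.float64(-1.82), 'ty': np.float64(-1.12), 'tz': np.float64(0.02)}
{'tx': np.float64(-2.16), 'ty': np.float64(-1.23), 'tz': np.float64(0.02)}
{'tx': np.float64(-2.5), 'ty': np.float64(-1.33), 'tz': np.float64(0.01)}
{'tx': np.float64(-2.84), 'ty': np.float64(-1.4), 'tz': np.float64(0.01)}
{'tx': np.float64(-3.19), 'ty': np.float64(-1.45), 'tz': np.float64(0.01)}
yellow n 61
fun 1.634 hub,yaw,theta [ 0.5621  0.0778  0.1477 -0.0467  0.8019] cap ang 0.873 cap r,z 0.0697 0.0031
```

arm_command --motion '[{"tx": -0.28,"ty": -0.25,"tz": 0,"rx": 0,"ry": 0,"rz": 0,"claw": -1},{"tx": -0.57,"ty": -0.46,"tz": 0,"rx": 0,"ry": 0,"rz": 0,"claw": -1},{"tx": -0.87,"ty": -0.65,"tz": 0,"rx": 0,"ry": 0,"rz": 0,"claw": -1},{"tx": -1.17,"ty": -0.83,"tz": 0,"rx": 0,"ry": 0,"rz": 0,"claw": -1},{"tx": -1.49,"ty": -0.98,"tz": 0,"rx": 0,"ry": 0,"rz": 0,"claw": -1},{"tx": -1.82,"ty": -1.12,"tz": 0,"rx": 0,"ry": 0,"rz": 0,"claw": -1},{"tx": -2.16,"ty": -1.23,"tz": 0,"rx": 0,"ry": 0,"rz": 0,"claw": -1},{"tx": -2.5,"ty": -1.33,"tz": 0,"rx": 0,"ry": 0,"rz": 0,"claw": -1},{"tx": -2.84,"ty": -1.4,"tz": 0,"rx": 0,"ry": 0,"rz": 0,"claw": -1},{"tx": -3.19,"ty": -1.45,"tz": 0,"rx": 0,"ry": 0,"rz": 0,"claw": -1}]'

```text
time_s: 8.25
position: [0.5134, 0.087, 0.1766]
orientation: [-1.86, -1.762, 0.641]
wrist_force: [2.7, 4.6, -2.0]
grip_width: 0.0
```

```bash
python3 - <<'E'
from go import *
where(); arc(173,208)
from fit import fit,snap
p,d=r.camera("scene"); cv2.imwrite("pics/s3.png",cv2.resize(p[120:320,220:440,::-1],None,fx=2.5,fy=2.5))
fit([snap(r.camera_model("scene"),p,d)])
E
```

```text
t 8.25 wheel-frame mm [-57.9   7.1  -8.8] r,ang 58.3 173.0 F [ 2.7  4.6 -2. ] j [0.09 0.69 1.49 0.09 1.65 0.12]
{'tx': np.float64(-0.35), 'ty': np.float64(0.0), 'tz': np.float64(0.02)}
{'tx': np.float64(-0.71), 'ty': np.float64(-0.01), 'tz': np.float64(0.02)}
{'tx': np.float64(-1.06), 'ty': np.float64(0.01), 'tz': np.float64(0.02)}
{'tx': np.float64(-1.41), 'ty': np.float64(0.04), 'tz': np.float64(0.02)}
{'tx': np.float64(-1.76), 'ty': np.float64(0.1), 'tz': np.float64(0.02)}
{'tx': np.float64(-2.11), 'ty': np.float64(0.17), 'tz': np.float64(0.01)}
{'tx': np.float64(-2.45), 'ty': np.float64(0.27), 'tz': np.float64(0.01)}
{'tx': np.float64(-2.78), 'ty': np.float64(0.39), 'tz': np.float64(0.01)}
{'tx': np.float64(-3.11), 'ty': np.float64(0.53), 'tz': np.float64(0.01)}
{'tx': np.float64(-3.43), 'ty': np.float64(0.69), 'tz': np.float64(0.01)}
yellow n 64
fun 0.965 hub,yaw,theta [ 0.5618  0.077   0.1473 -0.0521  1.4119] cap ang 1.426 cap r,z 0.0698 0.0035
```

View pics/s3.png

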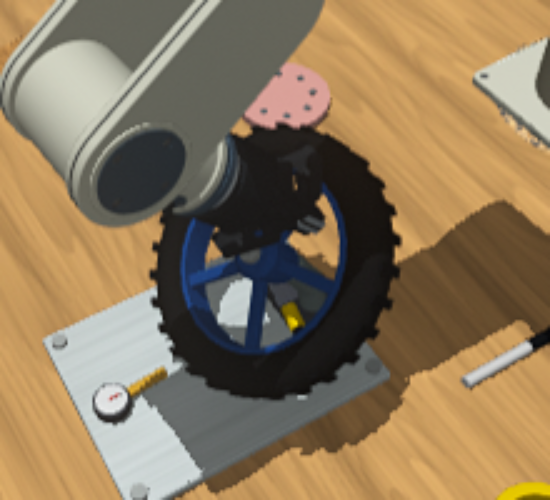

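In the crop the cap is at (293,316), about 81° from the bottom. The hand is over the upper part of the wheel and clear of the tyre. The push is working, so I'll continue.

arm_command --motion '[{"tx": -0.35,"ty": 0,"tz": 0,"rx": 0,"ry": 0,"rz": 0,"claw": -1},{"tx": -0.71,"ty": -0.01,"tz": 0,"rx": 0,"ry": 0,"rz": 0,"claw": -1},{"tx": -1.06,"ty": 0.01,"tz": 0,"rx": 0,"ry": 0,"rz": 0,"claw": -1},{"tx": -1.41,"ty": 0.04,"tz": 0,"rx": 0,"ry": 0,"rz": 0,"claw": -1},{"tx": -1.76,"ty": 0.1,"tz": 0,"rx": 0,"ry": 0,"rz": 0,"claw": -1},{"tx": -2.11,"ty": 0.17,"tz": 0,"rx": 0,"ry": 0,"rz": 0,"claw": -1},{"tx": -2.45,"ty": 0.27,"tz": 0,"rx": 0,"ry": 0,"rz": 0,"claw": -1},{"tx": -2.78,"ty": 0.39,"tz": 0,"rx": 0,"ry": 0,"rz": 0,"claw": -1},{"tx": -3.11,"ty": 0.53,"tz": 0,"rx": 0,"ry": 0,"rz": 0,"claw": -1},{"tx": -3.43,"ty": 0.69,"tz": 0,"rx": 0,"ry": 0,"rz": 0,"claw": -1}]'

```text
time_s: 9.3
position: [0.5163, 0.0528, 0.1726]
orientation: [-1.858, -1.761, 0.642]
wrist_force: [0.4, 5.6, 0.8]
grip_width: 0.0
```

```bash
python3 - <<'E'
from go import *
where(); arc(208,240)
from fit import fit,snap
p,d=r.camera("scene"); fit([snap(r.camera_model("scene"),p,d)])
E
```

```text
t 9.3 wheel-frame mm [-51.9 -26.9  -9. ] r,ang 58.4 -152.6 F [0.4 5.6 0.8] j [0.04 0.69 1.49 0.06 1.65 0.08]
{'tx': np.float64(-0.31), 'ty': np.float64(0.23), 'tz': np.float64(0.0)}
{'tx': np.float64(-0.58), 'ty': np.float64(0.4), 'tz': np.float64(0.0)}
{'tx': np.float64(-0.84), 'ty': np.float64(0.59), 'tz': np.float64(0.0)}
{'tx': np.float64(-1.09), 'ty': np.float64(0.8), 'tz': np.float64(0.0)}
{'tx': np.float64(-1.33), 'ty': np.float64(1.02), 'tz': np.float64(0.0)}
{'tx': np.float64(-1.56), 'ty': np.float64(1.25), 'tz': np.float64(-0.0)}
{'tx': np.float64(-1.77), 'ty': np.float64(1.5), 'tz': np.float64(-0.0)}
{'tx': np.float64(-1.97), 'ty': np.float64(1.75), 'tz': np.float64(-0.0)}
{'tx': np.float64(-2.15), 'ty': np.float64(2.02), 'tz': np.float64(-0.0)}
{'tx': np.float64(-2.32), 'ty': np.float64(2.3), 'tz': np.float64(-0.0)}
yellow n 60
fun 1.005 hub,yaw,theta [ 0.5618  0.0776  0.1472 -0.0559  2.0218] cap ang 2.017 cap r,z 0.0692 0.0042
```

arm_command --motion '[{"tx": -0.31,"ty": 0.23,"tz": 0,"rx": 0,"ry": 0,"rz": 0,"claw": -1},{"tx": -0.58,"ty": 0.4,"tz": 0,"rx": 0,"ry": 0,"rz": 0,"claw": -1},{"tx": -0.84,"ty": 0.59,"tz": 0,"rx": 0,"ry": 0,"rz": 0,"claw": -1},{"tx": -1.09,"ty": 0.8,"tz": 0,"rx": 0,"ry": 0,"rz": 0,"claw": -1},{"tx": -1.33,"ty": 1.02,"tz": 0,"rx": 0,"ry": 0,"rz": 0,"claw": -1},{"tx": -1.56,"ty": 1.25,"tz": 0,"rx": 0,"ry": 0,"rz": 0,"claw": -1},{"tx": -1.77,"ty": 1.5,"tz": 0,"rx": 0,"ry": 0,"rz": 0,"claw": -1},{"tx": -1.97,"ty": 1.75,"tz": 0,"rx": 0,"ry": 0,"rz": 0,"claw": -1},{"tx": -2.15,"ty": 2.02,"tz": 0,"rx": 0,"ry": 0,"rz": 0,"claw": -1},{"tx": -2.32,"ty": 2.3,"tz": 0,"rx": 0,"ry": 0,"rz": 0,"claw": -1}]'

```text
time_s: 10.35
position: [0.5324, 0.0283, 0.1577]
orientation: [-1.858, -1.76, 0.644]
wrist_force: [-2.6, 3.0, 2.9]
grip_width: -0.006
```

```bash
python3 - <<'E'
from go import *
where(); arc(240,264)
from fit import fit,snap
p,d=r.camera("scene"); cv2.imwrite("pics/s5.png",cv2.resize(p[120:320,220:440,::-1],None,fx=2.5,fy=2.5)); fit([snap(r.camera_model("scene"),p,d)])
E
```

```text
t 10.35 wheel-frame mm [-29.1 -50.7  -9.2] r,ang 58.4 -119.8 F [-2.6  3.   2.9] j [0.01 0.73 1.46 0.04 1.65 0.05]
{'tx': np.float64(-0.07), 'ty': np.float64(0.22), 'tz': np.float64(-0.02)}
{'tx': np.float64(-0.18), 'ty': np.float64(0.44), 'tz': np.float64(-0.02)}
{'tx': np.float64(-0.28), 'ty': np.float64(0.66), 'tz': np.float64(-0.02)}
{'tx': np.float64(-0.37), 'ty': np.float64(0.89), 'tz': np.float64(-0.03)}
{'tx': np.float64(-0.45), 'ty': np.float64(1.12), 'tz': np.float64(-0.03)}
{'tx': np.float64(-0.51), 'ty': np.float64(1.35), 'tz': np.float64(-0.03)}
{'tx': np.float64(-0.57), 'ty': np.float64(1.58), 'tz': np.float64(-0.03)}
{'tx': np.float64(-0.62), 'ty': np.float64(1.82), 'tz': np.float64(-0.03)}
{'tx': np.float64(-0.66), 'ty': np.float64(2.06), 'tz': np.float64(-0.03)}
{'tx': np.float64(-0.69), 'ty': np.float64(2.3), 'tz': np.float64(-0.03)}
yellow n 52
fun 1.15 hub,yaw,theta [ 0.5617  0.0779  0.1467 -0.0547  2.6131] cap ang 2.567 cap r,z 0.0688 0.0035
```

arm_command --motion '[{"tx": -0.1,"ty": 0.22,"tz": 0,"rx": 0,"ry": 0,"rz": 0,"claw": -1},{"tx": -0.19,"ty": 0.44,"tz": 0,"rx": 0,"ry": 0,"rz": 0,"claw": -1},{"tx": -0.28,"ty": 0.66,"tz": 0,"rx": 0,"ry": 0,"rz": 0,"claw": -1},{"tx": -0.37,"ty": 0.89,"tz": 0,"rx": 0,"ry": 0,"rz": 0,"claw": -1},{"tx": -0.45,"ty": 1.12,"tz": 0,"rx": 0,"ry": 0,"rz": 0,"claw": -1},{"tx": -0.51,"ty": 1.35,"tz": 0,"rx": 0,"ry": 0,"rz": 0,"claw": -1},{"tx": -0.57,"ty": 1.58,"tz": 0,"rx": 0,"ry": 0,"rz": 0,"claw": -1},{"tx": -0.62,"ty": 1.82,"tz": 0,"rx": 0,"ry": 0,"rz": 0,"claw": -1},{"tx": -0.66,"ty": 2.06,"tz": 0,"rx": 0,"ry": 0,"rz": 0,"claw": -1},{"tx": -0.69,"ty": 2.3,"tz": 0,"rx": 0,"ry": 0,"rz": 0,"claw": -1}]'

```text
time_s: 11.4
position: [0.5501, 0.0201, 0.1424]
orientation: [-1.859, -1.761, 0.643]
wrist_force: [-4.1, 1.6, 2.9]
grip_width: 0.002
```

```bash
python3 - <<'E'
from go import *
where(); arc(264,271,4)
from fit import fit,snap
p,d=r.camera("scene"); cv2.imwrite("pics/s6.png",cv2.resize(p[120:320,220:440,::-1],None,fx=2.5,fy=2.5)); fit([snap(r.camera_model("scene"),p,d)])
p,d=r.camera("top"); cv2.imwrite("pics/t6.png",cv2.resize(p[130:250,240:370,::-1],None,fx=4,fy=4)); S=snap(r.camera_model("top"),p,d); print(len(S[0]),len(S[1]))
E
```

```text
t 11.4 wheel-frame mm [ -5.5 -58.   -9.3] r,ang 58.2 -95.4 F [-4.1  1.6  2.9] j [-0.    0.77  1.42  0.03  1.65  0.04]
{'tx': np.float64(0.01), 'ty': np.float64(0.12), 'tz': np.float64(-0.03)}
{'tx': np.float64(0.0), 'ty': np.float64(0.29), 'tz': np.float64(-0.03)}
{'tx': np.float64(0.0), 'ty': np.float64(0.47), 'tz': np.float64(-0.03)}
{'tx': np.float64(0.0), 'ty': np.float64(0.65), 'tz': np.float64(-0.03)}
yellow n 53
fun 1.112 hub,yaw,theta [ 0.5617  0.0778  0.1471 -0.061   3.0734] cap ang 3.008 cap r,z 0.0672 0.0029
0 0
```

View pics/s6.png

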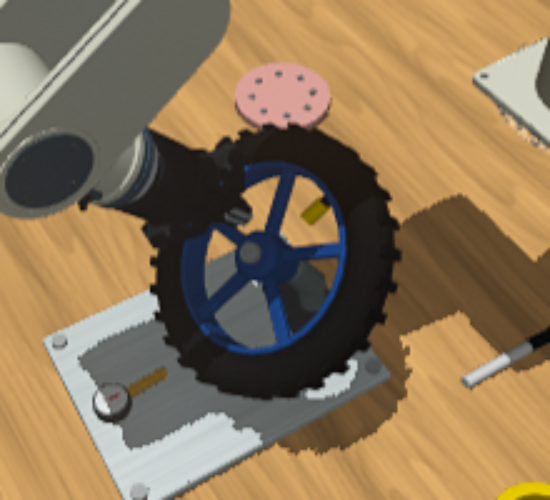

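The crop shows the cap at (316,210), nearly straight above the hub. The fit gives 3.07 rad, so the wheel needs about 4° more. I'll push 4 mm, back off the spoke and withdraw.

arm_command --motion '[{"tx": 0,"ty": 0.1,"tz": 0,"rx": 0,"ry": 0,"rz": 0,"claw": -1},{"tx": 0,"ty": 0.2,"tz": 0,"rx": 0,"ry": 0,"rz": 0,"claw": -1},{"tx": 0,"ty": 0.3,"tz": 0,"rx": 0,"ry": 0,"rz": 0,"claw": -1},{"tx": 0,"ty": 0.4,"tz": 0,"rx": 0,"ry": 0,"rz": 0,"claw": -1},{"tx": 0,"ty": 0.45,"tz": 0,"rx": 0,"ry": 0,"rz": 0,"claw": -1},{"tx": 0,"ty": 0.45,"tz": 0,"rx": 0,"ry": 0,"rz": 0,"claw": -1},{"tx": 0,"ty": 0.1,"tz": 0,"rx": 0,"ry": 0,"rz": 0,"claw": -1},{"tx": 0,"ty": -0.2,"tz": 0,"rx": 0,"ry": 0,"rz": 0,"claw": -1},{"tx": 0,"ty": -0.4,"tz": 0,"rx": 0,"ry": 0,"rz": 0,"claw": -1},{"tx": 0,"ty": -0.4,"tz": 0,"rx": 0,"ry": 0,"rz": 0,"claw": -1}]'

```text
time_s: 12.5
position: [0.5476, 0.0204, 0.1453]
orientation: [-1.861, -1.763, 0.641]
wrist_force: [-0.2, 1.3, 0.1]
grip_width: -0.001
```

arm_command --motion '[{"tx": 0,"ty": 0,"tz": -1,"rx": 0,"ry": 0,"rz": 0,"claw": -1},{"tx": 0,"ty": 0,"tz": -2,"rx": 0,"ry": 0,"rz": 0,"claw": -1},{"tx": 0,"ty": 0,"tz": -4,"rx": 0,"ry": 0,"rz": 0,"claw": -1},{"tx": 0,"ty": 0,"tz": -6,"rx": 0,"ry": 0,"rz": 0,"claw": -1},{"tx": 1,"ty": 0,"tz": -8.5,"rx": 0,"ry": 0,"rz": 0,"claw": -1},{"tx": 2,"ty": 0,"tz": -11,"rx": 0,"ry": 0,"rz": 0,"claw": -1},{"tx": 3.5,"ty": 0,"tz": -13.5,"rx": 0,"ry": 0,"rz": 0,"claw": -1},{"tx": 5,"ty": 0,"tz": -16,"rx": 0,"ry": 0,"rz": 0,"claw": -1},{"tx": 6,"ty": 0,"tz": -18,"rx": 0,"ry": 0,"rz": 0,"claw": -1},{"tx": 6,"ty": 0,"tz": -20,"rx": 0,"ry": 0,"rz": 0,"claw": -1}]'

```text
time_s: 13.5
position: [0.68, 0.0752, 0.2998]
orientation: [-1.859, -1.764, 0.641]
wrist_force: [0.4, -1.0, -0.8]
grip_width: -0.003
```

```bash
python3 - <<'E'
from go import *
from fit import fit,snap
where()
for n in("wrist","scene"):
    m=r.camera_model(n); p,d=r.camera(n); q=fit([snap(m,p,d)])
    cv2.imwrite(f"pics/{n}7.png",p[:,:,::-1])
E
```

```text
t 13.5 wheel-frame mm [ -9.7   3.4 193. ] r,ang 10.2 160.8 F [ 0.4 -1.  -0.8] j [0.06 0.82 0.93 0.08 2.08 0.13]
yellow n 0
fun nan hub,yaw,theta [ 0.562   0.0745  0.1446 -0.047      nan] cap ang nan cap r,z nan nan
yellow n 56
fun 0.967 hub,yaw,theta [ 0.5621  0.0781  0.1468 -0.0818  3.2029] cap ang 3.099 cap r,z 0.0675 0.003fit.py:6: RuntimeWarning: Mean of empty slice.
  th=np.arctan2(L[:,1].mean(),L[:,0].mean()); x0=np.array([*Q0,th])
  ret = ret.dtype.type(ret / rcount)
fit.py:8: RuntimeWarning: Mean of empty slice.
  print('fun',q.fun.round(3),'hub,yaw,theta',q.x.round(4),'cap ang',th.round(3),'cap r,z',np.hypot(L[:,0],L[:,1]).mean().round(4),L[:,2].mean().round(4))
```

View pics/wrist7.png

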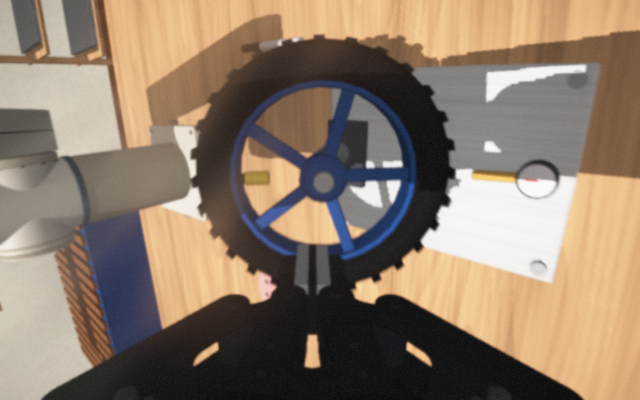

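The wrist view shows the cap at (257,178) level with the hub at (322,178), on the up-slope side. As a last check I'll fit only the wheel angle, with the stand pose held fixed.

```bash
python3 - <<'E'
from go import *
from fit import snap
from scipy.optimize import minimize_scalar
for n in("wrist","scene"):
    m=r.camera_model(n); p,d=r.camera(n); B=snap(m,p,d)[0]
    if n=="wrist": # cap pixel and its offset from the upright plane
        L=local(deproj(m,np.array([250,257,264.]),np.array([178]*3),np.array([d[178,x] for x in(250,257,264)])),Q); print('cap px wheel frame mm',(L*1000).round(1))
    for yaw in(-.047,-.055):
        q=np.array([*Q[:3],yaw]); s=minimize_scalar(lambda t:cost(np.append(q,t),B),bounds=(2.7,3.5),method='bounded'); print(n,yaw,'theta',round(s.x,3),'tip y mm',round(55*np.sin(s.x),1),s.fun.round(2))
where(); print(np.abs(r.observe()['dq']).max())
E
```

```text
cap px wheel frame mm [[-71.1  -5.2   3.8]
 [-63.9  -5.1   4.3]
 [-56.8  -5.1   4.6]]
wrist -0.047 theta 3.158 tip y mm -0.9 1.23
wrist -0.055 theta 3.165 tip y mm -1.3 1.23
scene -0.047 theta 3.179 tip y mm -2.1 1.49
scene -0.055 theta 3.185 tip y mm -2.4 1.47
t 13.7 wheel-frame mm [ -9.2   1.6 191.1] r,ang 9.4 170.1 F [ 0.  -0.6 -1. ] j [0.06 0.82 0.94 0.08 2.07 0.13]
0.03834788570268373
```

```bash
python3 -c "
from plant import r
print(r.finish_job(), r.observe()['time_s'])"
```

```text
the job is handed in; nothing more can be done
the job is handed in; nothing more can be done
```

I turned the wheel about 140° anticlockwise, so the valve now points straight up the slope above the hub. The job is handed in, and it returned no verdict. I used the shut fingertips, lined up with the axle, and pushed one blue spoke along a steady arc around the hub. One spoke was enough for the whole turn, so I didn't need to change to another. A last nudge of about 4 mm finished it. I then backed the fingers off the spoke and withdrew about 19 cm along the axle. The readings after each move showed about 6 N at most, and the last one before hand-in was at 13.7 s.

**Final angle:** the last checks differ slightly on the valve tip's sideways offset, but all are inside the 9 mm limit:

| Check | Valve tip offset |
|---|---|
| Wrist camera, spoke fit | about −1 mm |
| Scene camera, spoke fit | about −2 mm |
| Direct reading of the yellow cap | about −4 to −5 mm |

The scene camera's earlier fit, with the stand's direction left free, gave 3.20 rad (about −3 mm).

**Not checked:** the top camera could not confirm the angle, because its colour mask found no wheel pixels. I did not measure the bystanders again afterwards. The pictures showed the gauge, discs and marker lying undisturbed, and the hand never came near the other items.

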